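# Close a pocket watch in the case press

## Robot

A 7-joint arm with a two-finger parallel gripper is mounted at the origin on the work surface. World frame = base frame: x ahead of the robot, y to its left, z up, the work surface at z = 0. Lengths are in m, angles in rad, forces in N, time in s.
With the tool pointing down it reaches from about 0.425 to 0.95 m from the base axis. Payload 4.7 kg.
Tool frame: the origin (TCP) lies at the very end of the fingers, on their centre line; the grasp point (between the pads) lies 19 mm behind it; z points along the fingers, y is the line along which they close (so a half turn about z gives the same grasp; the last joint's range is limited). The gripper opens to 85 mm and grips with 20 to 120 N. Pads are 22 mm wide; open, the fingers measure 114 mm over their backs; the gripper's body (76 mm by 85 mm) begins 54 mm behind the grasp point. The pads swing forward as they close: fully open they stand 13 mm farther back than shut.
Start: joints at [-1.265, 0.469, -0.049, 1.532, 0.024, 1.141, -0.082], TCP at [0.222, 0.638, 0.231] pointing down, gripper open.
Joint ranges: [-2.59, 2.59], [-0.33, 1.99], [-1.39, 1.29], [0.1, 2.45], [-1.04, 4.18], [0.21, 1.99], [-2.66, 2.66]. Speed limits (rad/s): [2.57, 2.57, 3.14, 3.14, 3.14, 3.14, 3.14].

## Interface

Orientations are given as [roll, pitch, yaw] about the fixed x, y, z axes, in that order (R = Rz(yaw) Ry(pitch) Rx(roll)).
In Python, from rig import manip, read_camera, order, trace gives the robot as it stands.
- The arm moves only by the shell command python3 -m jog 'ROWS' [OPENING] [FORCE]. ROWS is JSON, a list of rows, each an object of numbers: "dx", "dy", "dz": the shift along the tool's x, y, z in m; "yaw": the turn about the tool's z in rad. In form: [{"dx": .., "dy": .., "dz": .., "yaw": ..}, ...]. A call has 1 to 12 rows; each row is the pose to reach, as a shift and turn from the pose commanded when the call began, along the tool's axes at that moment; what a row does not reach only later rows make up. A row lasts 1/12 s, in which the tool goes at most 41.7 mm and 7.16 degrees, less where a joint would pass 70% of its speed; a pose out of reach is approached as far as the arm can. A call with a gripper value outside its range is refused whole. OPENING is the closure, from 0 (fully open) to 1 (shut), set as the call begins (- or left out, the last holds). The fingers move at their own pace and stop on an object; FORCE is the grip in N (left out, the last holds). Time passes only in rows, so rows that repeat a pose let the fingers close. It gives the time, the measured TCP pose, the force, the opening and the grip force at its end, in the units of the state.
- manip.observe(): the state, without advancing time (a new reading comes with each control period).
- read_camera(name): name is "side" or "top" or "wrist"; returns a dict with "img" (480x640x3 uint8, red, green, blue), "mtx" (3x3 intrinsics, pixels), "k1" (the pictures are not rectified: a ray, as slopes to the right and down, at radius r is drawn at 1 + k1 r^2 times it, then the intrinsics apply), "rvec" (rotation vector, rad) and "tvec" (3), from world to camera coordinates, as OpenCV has them. Camera axes: x right, y down, z forward; pixel columns grow to the right and rows downward; lengths in m; the calibration is good to about 2 mm. A picture is of the moment at which its call begins. There is no depth.
- order.hand_in(): hands the job in; it is judged then, once.
Trained networks look in a picture, given as the dict that the camera call returned (one of the last four; its "shot" number tells which), for a name from the list of things; names that differ only in an ending like _2 or _b are one class to them, and where a whole thing is asked for, a point or a joint stands for the part that bears it (a point fixed in the world has none). Each returns a list of dicts, best first, with "conf" (0 to 1); they miss things now and then, are a little off and sometimes report something else, mostly with a low value. They report only what shows in the picture. A call takes as long as a camera call. They do not tell look-alikes from the thing itself.
- trace(thing, picture): "pixels" (480x640 bool, what is visible of it) and "extent" ([left, top, right, bottom] in pixels, round what is visible of it).
The state is a dict: "time": time; "joint_positions": joint angles; "joint_vel": joint speeds; "tau": joint torques, N m; "ee_pos": TCP position; "tcp_rot": TCP orientation; "wrist_force": force on the tool from outside, world axes, zero at the start; "ft_torque": the same for the moment, N m; "grip_width": finger opening in m; "gripper_force": force on a finger pad.
Only numpy, scipy, OpenCV 4.12 (cv2) and the standard library are available. Lean on these libraries where they do the work, as an engineer would, in place of code of your own. Each camera call takes 0.05 s, during which the arm holds its last target. There are 200 camera calls.

## Task

Push the sliding shuttle with the silver pocket watch all the way in under the ram of the case press. Then turn the crank on top clockwise until you feel the die touch the watch, and from that touch add a quarter of a turn more, neither much less nor much more, for too much crushes the case. Let go and leave the watch clamped like that, with the other things on the bench left alone.

Things in the scene. Friction and masses are not known exactly. Their poses are not given: they have to be found in the camera images.
- press: the case press, fixed to the bench: grey base 170 x 160 x 18 mm, two upright steel columns 18 mm thick at 62 mm to either side (its y = +62 and -62 mm), joined by a grey bridge (44 x 156 mm, from 135 to 160 mm up) that carries the crank. Origin on the bench right below the crank axis; its x axis points along the shuttle's way in, away from the robot, z up
- shuttle (a joint): how far the aluminium shuttle has been pushed in along the press's x axis, m: 0 = pulled out (as at the start), 0.055 = home against its stop, watch under the ram. It takes about 3 N to slide, stays where it is left
- shuttle_knob (a point): centre of the black upright knob on the shuttle's near end: 16 mm thick, 36 mm tall, standing on the 26 mm wide tongue whose top is 29 mm above the bench; its lower end is 18 mm below this point. It lies 125 mm before the watch's centre
- watch: round silver pocket watch, 41 mm across, 14 mm thick, lying loose, back up, between four short white pins on the shuttle, its crown and bow towards the robot; origin at the centre of its underside, z up. More than 85 N from the die crushes it
- ram: upright steel ram under the bridge; origin at the centre of its collar's lower end, z up. It goes straight down 20 mm a turn of the crank. Below hang a sprung steel holder and a white nylon die, 20 mm across, set to a different depth each time: its flat end is 20 to 30 mm below this point, not measured. The spring yields to the watch only above 25 N, then takes 7 N more per mm of ram travel
- crank (a joint): angle of the crank, rad, growing as it turns clockwise seen from above, which lowers the ram; starts at 0 to 0.8. Steady friction of 4 to 7 N at its knob; it stays where it is left. At the touch the resistance at the knob jumps by about 2 to 3 N, then grows by about 2.5 N over the next quarter turn. From the start to the touch it takes 0.6 to 1.25 turns
- crank_axis (a point): point on the upright axis of the crank, at the height of the middle of its knob
- crank_knob (a point): centre of the black upright knob of the crank, 16 mm thick, 42 mm tall, free to spin on its pin, 42 mm from the crank axis; at crank angle 0 it lies on the press's +y side. Its lower end is 22 mm below this point, 2 mm above the flat crank arm
- tray: black plastic parts tray with cells, 120 x 160 x 22 mm, origin under its centre; leave alone
- wristwatch: gold wristwatch with its bracelet laid out, about 40 x 155 x 23 mm, origin under its centre; leave alone
- opener: steel case opener, a bar 150 mm long and 18 mm thick, origin under its handle; leave alone
Mind the look-alikes: they are no part of the job. There is more than one size of the watch; the job needs the smallest.

How it is judged:
By the outcome, as a careful person would: the job done as asked, in the order asked, and still so for the second after the job is handed in, with the robot touching nothing.
It also fails if it takes over 69 s, if anything falls off the work surface, if the arm or the gripper's body presses on something with over 40 N, if the wrist force passes 120 N, or if a joint passes its speed limit or range.

## Working session

There is one attempt and no reset: what is moved stays moved. The work goes in short steps, Python scripts to look and compute and a shell command to move; the robot and the scene stay as the last step left them, time stands still between calls to the robot, and variables do not carry over. Pictures are saved under pics/ and viewed, at most 10 in all, crops included, and the job is handed in when it is done.

```bash
mkdir -p pics; ls
cat > h.py <<'E'
import numpy as np, cv2
from rig import manip, read_camera, order, trace
def ray(p,c):
    K=c['mtx'];d=np.array([(p[0]-K[0,2])/K[0,0],(p[1]-K[1,2])/K[1,1]]);u=d.copy()
    for _ in range(20): u=d/(1+c['k1']*(u@u))
    R=cv2.Rodrigues(np.array(c['rvec'],float))[0];t=np.array(c['tvec'],float).ravel()
    v=R.T@np.array([u[0],u[1],1]);return -R.T@t,v/np.linalg.norm(v)
def atz(p,c,z):
    o,v=ray(p,c);return o+v*(z-o[2])/v[2]
def tri(l):
    A=0;b=0
    for p,c in l:
        o,v=ray(p,c);M=np.eye(3)-np.outer(v,v);A=A+M;b=b+M@o
    return np.linalg.solve(A,b)
def proj(X,c):
    R=cv2.Rodrigues(np.array(c['rvec'],float))[0];q=R@np.array(X)+np.array(c['tvec'],float).ravel()
    u=q[:2]/q[2];u=u*(1+c['k1']*(u@u));return u*[c['mtx'][0,0],c['mtx'][1,1]]+c['mtx'][:2,2]
def cen(m): 
    v,u=np.nonzero(m);return np.array([u.mean(),v.mean()])
E
python3 - <<'E'
from h import *
for n in ['top','side']:
    c=read_camera(n);cv2.imwrite(f'pics/{n}0.png',c['img'][:,:,::-1])
    o,v=ray((320,240),c);print(n,o.round(3),v.round(3))
    for t in ['press','shuttle_knob','watch','ram','crank_knob','crank','shuttle','tray','wristwatch','opener']:
        for d in trace(t,c)[:3]:
            print(t,round(d['conf'],2),np.round(d['extent']),cen(d['pixels']).round(1))
s=manip.observe();print(s)
E
```

```text
pics
top [ 0.418 -0.009  1.211] [ 0.131 -0.005 -0.991]
press 0.7 [260. 194. 336. 294.] [296.3 234.3]
shuttle_knob 0.84 [272. 229. 306. 300.] [287.2 264.2]
watch 0.92 [223. 242. 243. 262.] [233.1 249.7]
watch 0.7 [310. 294. 336. 312.] [325.2 304.5]
watch 0.56 [286. 238. 302. 253.] [293.  244.2]
crank_knob 0.83 [283. 194. 304. 224.] [293.7 210.2]
crank 0.88 [278. 190. 306. 224.] [293.9 209.7]
shuttle 0.88 [270. 230. 306. 298.] [287.4 263. ]
tray 0.56 [123. 216. 197. 279.] [159.6 247.6]
wristwatch 0.81 [415. 190. 439. 242.] [428.  211.3]
opener 0.77 [443. 273. 463. 329.] [454.8 300.4]
opener 0.49 [415. 184. 440. 240.] [427.1 209.2]
side [-0.126 -0.965  0.962] [ 0.449  0.682 -0.578]
press 0.95 [274. 183. 379. 290.] [337.5 250.5]
shuttle_knob 0.96 [277. 257. 337. 275.] [301.3 265.3]
shuttle_knob 0.22 [335. 206. 351. 248.] [343.8 235. ]
watch 0.74 [236. 196. 282. 230.] [258.9 211.2]
watch 0.69 [281. 295. 308. 317.] [295.2 303.1]
watch 0.66 [283. 232. 302. 249.] [290.4 239.8]
ram 0.51 [338. 232. 354. 248.] [344.  239.7]
crank_knob 0.63 [337. 183. 350. 219.] [345.7 203.8]
crank 0.49 [339. 17
[... 330 characters left out ...]
 1.1, 'joint_positions': array([-1.26490986,  0.4685607 , -0.0486065 ,  1.53244368,  0.02410468,
        1.1410193 , -0.08234723]), 'joint_vel': array([-0.00094777,  0.00049192, -0.0003539 , -0.00041909,  0.00047168,
       -0.00182694, -0.00197381]), 'tau': array([ 4.68293888e-05, -5.10174894e+01, -4.69403237e-02, -2.38014293e+01,
        1.08586377e-02,  9.10484669e-04, -2.21668635e-06]), 'ee_pos': array([0.22174935, 0.63757819, 0.23138529]), 'tcp_rot': array([ 3.14144035e+00, -4.28508316e-05,  2.80677544e+00]), 'wrist_force': array([ 0.09133557, -0.34153086,  0.30287134]), 'ft_torque': array([-0.01395725,  0.01821544,  0.01597644]), 'gripper_force': 0.0, 'grip_width': 0.08568980196899677}
```

Run:
```python
import cv2
a=cv2.imread('pics/top0.png')[170:330,190:390];b=cv2.imread('pics/side0.png')[165:335,220:420]
cv2.imwrite('pics/c1.png',cv2.resize(a,None,fx=4,fy=3.75,interpolation=cv2.INTER_CUBIC) if 0 else cv2.resize(a,(750,600),interpolation=cv2.INTER_CUBIC))
cv2.imwrite('pics/c2.png',cv2.resize(b,(700,595),interpolation=cv2.INTER_CUBIC))
```

```text
(no output)
```

View pics/c1.png

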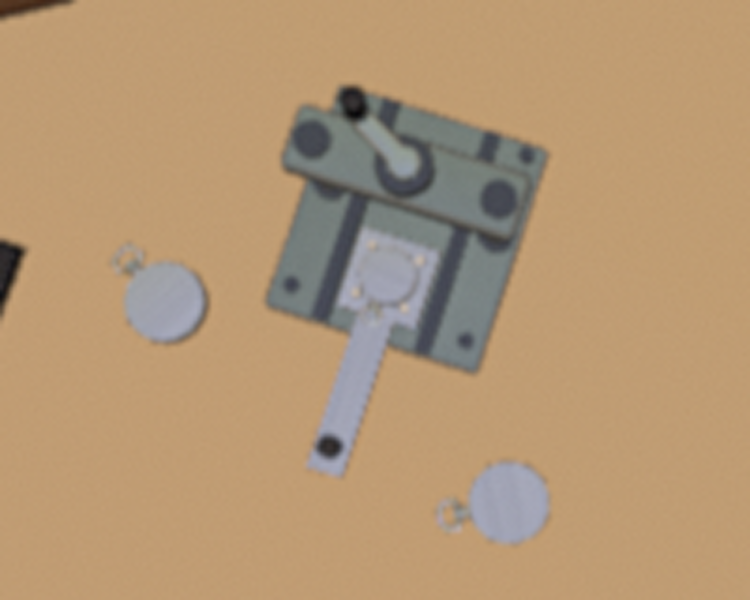

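View pics/c2.png

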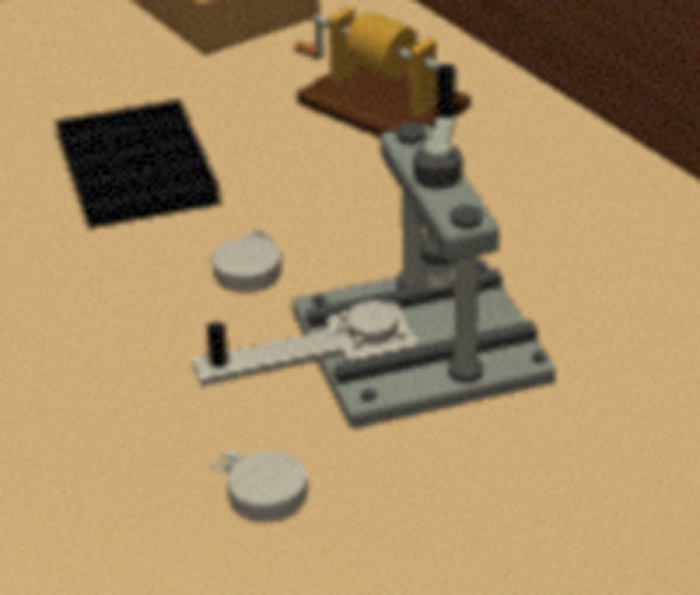

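The crops show three watches: top-camera (233,250), (325,304) and (293,244). The last one is the smallest and lies between the pins on the shuttle, so it is the right one. In the top view the shuttle knob top is at ≈(277.5,289) and the crank knob top at ≈(284,197). The column caps are at (273,207) and (323,223).

Run:
```python
from h import *
T=read_camera('top');S=read_camera('side')
t=lambda x,y:(190+x/3.75,170+y/3.75)
s=lambda x,y:(220+x/3.5,165+y/3.5)
k=tri([(t(328,446),T),(s(216,326),S)]);print('sknob top',k)
kn=tri([(t(352,98),T),(s(446,70),S)]);print('cknob top',kn)
a=tri([(t(311,136),T),(s(411,131),S)]);b=tri([(t(498,198),T),(s(466,214),S)]);print(a,b,(a+b)/2,np.linalg.norm(a-b))
d=a-b;print('press yaw',np.arctan2(d[1],d[0])-np.pi/2)
w=tri([(t(386,275),T),(s(375,319),S)]);print('watch top',w)
d=w-k;print('yaw2',np.arctan2(d[1],d[0]),np.hypot(d[0],d[1]))
for n in ['shuttle_knob']: pass
# axis estimated: bridge mid
m=(a+b)/2;m[2]=0
print('axis->knob',kn-m,np.hypot(*(kn-m)[:2]))
# knob from single views with given heights
print(atz(t(328,446),T,.065),atz(t(311,136),T,.165),atz(t(498,198),T,.165))
```

```text
sknob top [0.44392782 0.09019239 0.06080223]
cknob top [0.64633259 0.06780929 0.22494622]
[0.63575879 0.09841087 0.16009383] [ 0.59854089 -0.02062299  0.16079543] [0.61714984 0.03889394 0.16044463] 0.1247185749243642
press yaw -0.3030366126053059
watch top [0.56526914 0.05486988 0.03379609]
yaw2 -0.2832722144219183 0.12637799424526816
axis->knob [0.02918275 0.02891535 0.22494622] 0.04108199297036464
[0.44341305 0.09006902 0.065     ] [0.63487644 0.09783355 0.165     ] [ 0.59751939 -0.02039623  0.165     ]
```

```bash
python3 -m jog '[{"dx":-0.02,"dy":-0.023,"dz":0},{"dx":-0.046,"dy":-0.052,"dz":0,"yaw":-0.04},{"dx":-0.072,"dy":-0.082,"dz":0,"yaw":-0.04},{"dx":-0.098,"dy":-0.112,"dz":0,"yaw":-0.04},{"dx":-0.124,"dy":-0.141,"dz":0,"yaw":-0.04},{"dx":-0.15,"dy":-0.171,"dz":0,"yaw":-0.04},{"dx":-0.176,"dy":-0.2,"dz":0,"yaw":-0.04},{"dx":-0.202,"dy":-0.23,"dz":0,"yaw":-0.04},{"dx":-0.228,"dy":-0.26,"dz":0,"yaw":-0.04},{"dx":-0.254,"dy":-0.289,"dz":0,"yaw":-0.04},{"dx":-0.28,"dy":-0.318,"dz":0,"yaw":-0.04},{"dx":-0.3,"dy":-0.341,"dz":0,"yaw":-0.04}]' 0
python3 - <<'E'
from h import *
s=manip.observe();print(s['joint_positions'])
p=s['ee_pos'];y=s['tcp_rot'][2];d=np.array([.4447,.0913])-p[:2]
print(d@[np.cos(y),np.sin(y)],d@[np.sin(y),-np.cos(y)],y)
E
```

```text
[-1.26490472  0.46862547 -0.0486403   1.53249194  0.02409601  1.14096951
 -0.08230361]
-0.3900654697261915 -0.44269818592692717 2.8068415137706113$[0]: bad value
```

```bash
python3 -m jog '[{"dx":-0.02,"dy":-0.023,"dz":0,"yaw":0},{"dx":-0.046,"dy":-0.052,"dz":0,"yaw":-0.04},{"dx":-0.072,"dy":-0.082,"dz":0,"yaw":-0.04},{"dx":-0.098,"dy":-0.112,"dz":0,"yaw":-0.04},{"dx":-0.124,"dy":-0.141,"dz":0,"yaw":-0.04},{"dx":-0.15,"dy":-0.171,"dz":0,"yaw":-0.04},{"dx":-0.176,"dy":-0.2,"dz":0,"yaw":-0.04},{"dx":-0.202,"dy":-0.23,"dz":0,"yaw":-0.04},{"dx":-0.228,"dy":-0.26,"dz":0,"yaw":-0.04},{"dx":-0.254,"dy":-0.289,"dz":0,"yaw":-0.04},{"dx":-0.28,"dy":-0.318,"dz":0,"yaw":-0.04},{"dx":-0.3,"dy":-0.341,"dz":0,"yaw":-0.04}]' 0
cat > d.py <<'E'
from h import *
import sys
s=manip.observe()
p=s['ee_pos'];y=s['tcp_rot'][2];d=np.array([float(sys.argv[1]),float(sys.argv[2])])-p[:2]
print('t',s['time'],'j',s['joint_positions'].round(2),'p',p.round(4),'yaw',y.round(4),'dx',d@[np.cos(y),np.sin(y)],'dy',d@[np.sin(y),-np.cos(y)])
E
python3 d.py .4447 .0913
```

```text
time: 2.2
ee_pos: [0.394, 0.2138, 0.2317]
tcp_rot: [3.141, 0.001, 2.844]
wrist_force: [0.3, -0.3, -0.2]
grip_width: 0.0851
gripper_force: 0.0
t 2.2 j [-0.73  0.09  0.14  2.05 -0.02  1.    0.7 ] p [0.394  0.2138 0.2317] yaw 2.8443 dx -0.08435329363096376 dy -0.10229793855590498
```

```bash
python3 -m jog '[{"dx":-0.02,"dy":-0.025,"dz":0.01,"yaw":0},{"dx":-0.04,"dy":-0.05,"dz":0.03,"yaw":0},{"dx":-0.06,"dy":-0.075,"dz":0.05,"yaw":0},{"dx":-0.08,"dy":-0.098,"dz":0.07,"yaw":0},{"dx":-0.084,"dy":-0.102,"dz":0.08,"yaw":0},{"dx":-0.084,"dy":-0.102,"dz":0.08,"yaw":0},{"dx":-0.084,"dy":-0.102,"dz":0.08,"yaw":0}]' 0
python3 - <<'E'
from h import *
c=read_camera('wrist');cv2.imwrite('pics/w1.png',c['img'][:,:,::-1])
o,v=ray((320,240),c);print(o,v)
for n in ['shuttle_knob','watch','crank_knob']:
  for d in trace(n,c)[:2]: print(n,d['conf'],d['extent'],cen(d['pixels']))
for X in [(.4447,.0913,.065),(.4447,.0913,.029)]: print(proj(X,c))
E
python3 d.py .4447 .0913
```

```text
time: 2.78
ee_pos: [0.4436, 0.0954, 0.1512]
tcp_rot: [-3.142, -0.001, 2.846]
wrist_force: [-0.3, 0.8, 0.5]
grip_width: 0.0857
gripper_force: 0.0
[0.37129025 0.11761932 0.29376967] [ 0.2895507  -0.09621865 -0.95231421]
shuttle_knob 0.89 [286.8, 210.5, 350.8, 383.8] [318.05396825 292.63921569]
watch 0.69 [443.2, 257.4, 523.1, 317.1] [477.71148936 288.87092199]
watch 0.61 [295.0, 330.5, 340.5, 383.0] [318.34748603 360.54357542]
crank_knob 0.21 [579.8, 164.2, 640.0, 299.9] [615.67557756 238.86633663]
[317.3336533  246.04936262]
[317.99850632 232.06960639]
t 2.9833 j [-0.53  0.21  0.25  2.14 -0.07  0.81  1.05] p [0.4441 0.0966 0.1522] yaw 2.8496 dx -0.002102202795816852 dy -0.00488407743971998
```

View pics/w1.png

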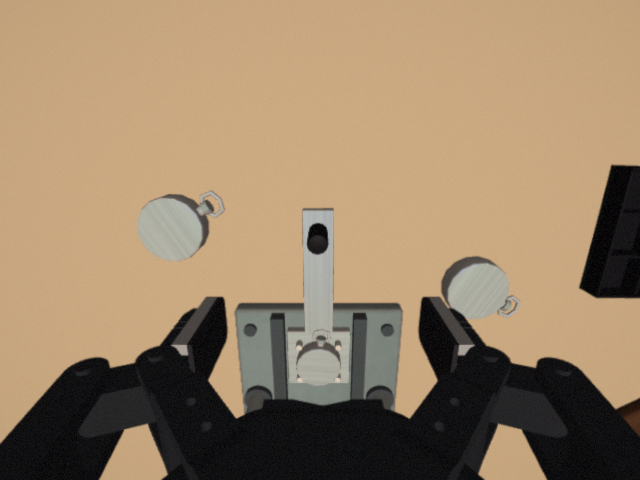

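```bash
python3 -m jog '[{"dx":0,"dy":-0.003,"dz":0.02,"yaw":0},{"dx":0,"dy":-0.005,"dz":0.05,"yaw":0},{"dx":0,"dy":-0.005,"dz":0.08,"yaw":0},{"dx":0,"dy":-0.005,"dz":0.105,"yaw":0},{"dx":0,"dy":-0.005,"dz":0.116,"yaw":0},{"dx":0,"dy":-0.005,"dz":0.116,"yaw":0},{"dx":0,"dy":-0.005,"dz":0.116,"yaw":0}]' 0.5 30
python3 -m jog '[{"dx":0,"dy":0,"dz":0,"yaw":0},{"dx":0,"dy":0,"dz":0,"yaw":0},{"dx":0,"dy":0,"dz":0,"yaw":0},{"dx":0,"dy":0,"dz":0,"yaw":0},{"dx":0,"dy":0,"dz":0,"yaw":0},{"dx":0,"dy":0,"dz":0,"yaw":0}]' 1 30
python3 d.py .4447 .0913
```

```text
time: 3.57
ee_pos: [0.4425, 0.091, 0.0355]
tcp_rot: [3.141, -0.0, 2.848]
wrist_force: [-0.2, 0.4, 0.9]
grip_width: 0.0425
gripper_force: 0.0
time: 4.07
ee_pos: [0.4435, 0.0912, 0.0366]
tcp_rot: [3.139, 0.002, 2.847]
wrist_force: [-0.8, 2.8, 6.6]
grip_width: 0.0152
gripper_force: 30.0
t 4.0667 j [-0.46  0.41  0.21  2.23 -0.17  0.52  1.15] p [0.4435 0.0912 0.0366] yaw 2.8475 dx -0.0010959379057421104 dy 0.00040010577042891277
```

```bash
python3 -m jog '[{"dx":-0.004,"dy":0,"dz":0,"yaw":0},{"dx":-0.009,"dy":0,"dz":0,"yaw":0},{"dx":-0.014,"dy":0,"dz":0,"yaw":0},{"dx":-0.019,"dy":0,"dz":0,"yaw":0},{"dx":-0.024,"dy":0,"dz":0,"yaw":0},{"dx":-0.029,"dy":0,"dz":0,"yaw":0},{"dx":-0.034,"dy":0,"dz":0,"yaw":0},{"dx":-0.039,"dy":0,"dz":0,"yaw":0},{"dx":-0.043,"dy":0,"dz":0,"yaw":0},{"dx":-0.047,"dy":0,"dz":0,"yaw":0},{"dx":-0.05,"dy":0,"dz":0,"yaw":0},{"dx":-0.05,"dy":0,"dz":0,"yaw":0}]'
python3 -m jog '[{"dx":-0.002,"dy":0,"dz":0,"yaw":0},{"dx":-0.004,"dy":0,"dz":0,"yaw":0},{"dx":-0.005,"dy":0,"dz":0,"yaw":0},{"dx":-0.006,"dy":0,"dz":0,"yaw":0},{"dx":-0.006,"dy":0,"dz":0,"yaw":0}]'
python3 d.py .4435 .0912
```

```text
time: 5.07
ee_pos: [0.4915, 0.0767, 0.0366]
tcp_rot: [3.139, 0.002, 2.847]
wrist_force: [-0.2, 2.3, 6.4]
grip_width: 0.0149
gripper_force: 30.1
time: 5.48
ee_pos: [0.4961, 0.0753, 0.0366]
tcp_rot: [3.139, -0.0, 2.848]
wrist_force: [-2.0, 3.0, 7.9]
grip_width: 0.0149
gripper_force: 30.3
t 5.4833 j [-0.4   0.47  0.2   2.12 -0.17  0.57  1.21] p [0.4961 0.0753 0.0366] yaw 2.8477 dx 0.05499817601417836 dy -1.2388247209458095e-05
```

```bash
python3 -m jog '[{"dx":-0.002,"dy":0,"dz":0,"yaw":0},{"dx":-0.003,"dy":0,"dz":0,"yaw":0},{"dx":-0.004,"dy":0,"dz":0,"yaw":0},{"dx":-0.004,"dy":0,"dz":0,"yaw":0}]'
python3 d.py .4435 .0912
```

```text
time: 5.82
ee_pos: [0.4961, 0.0752, 0.0366]
tcp_rot: [3.141, -0.008, 2.849]
wrist_force: [-11.0, 5.2, 18.4]
grip_width: 0.0149
gripper_force: 31.3
t 5.8167 j [-0.39  0.47  0.2   2.11 -0.17  0.58  1.21] p [0.4961 0.0752 0.0366] yaw 2.8487 dx 0.05499734817996084 dy 8.572103376798014e-05
```

```bash
python3 -m jog '[{"dx":0.002,"dy":0,"dz":0,"yaw":0},{"dx":0.004,"dy":0,"dz":0,"yaw":0},{"dx":0.004,"dy":0,"dz":0,"yaw":0}]'
python3 -m jog '[{"dx":0,"dy":0,"dz":0,"yaw":0},{"dx":0,"dy":0,"dz":0,"yaw":0},{"dx":0,"dy":0,"dz":0,"yaw":0},{"dx":0,"dy":0,"dz":0,"yaw":0},{"dx":0,"dy":0,"dz":-0.015,"yaw":0},{"dx":0,"dy":0,"dz":-0.045,"yaw":0},{"dx":0,"dy":0,"dz":-0.08,"yaw":0},{"dx":0,"dy":0,"dz":-0.115,"yaw":0},{"dx":0,"dy":0,"dz":-0.15,"yaw":0},{"dx":0,"dy":0,"dz":-0.185,"yaw":0},{"dx":0,"dy":0,"dz":-0.215,"yaw":0},{"dx":0,"dy":0,"dz":-0.225,"yaw":0}]' 0.5
python3 -m jog '[{"dx":-0.015,"dy":0.005,"dz":0,"yaw":0},{"dx":-0.04,"dy":0.01,"dz":0,"yaw":0},{"dx":-0.065,"dy":0.018,"dz":0,"yaw":0},{"dx":-0.09,"dy":0.024,"dz":0,"yaw":0},{"dx":-0.115,"dy":0.03,"dz":0,"yaw":0},{"dx":-0.135,"dy":0.035,"dz":0,"yaw":0},{"dx":-0.146,"dy":0.037,"dz":0,"yaw":0},{"dx":-0.146,"dy":0.037,"dz":0,"yaw":0},{"dx":-0.146,"dy":0.037,"dz":0,"yaw":0}]'
python3 - <<'E'
from h import *
c=read_camera('wrist');cv2.imwrite('pics/w2.png',c['img'][:,:,::-1])
print(proj((.6466,.0682,.225),c),proj((.617,.0388,.181),c),proj((.4961,.0752,.065),c))
E
python3 d.py .6466 .0682
```

```text
time: 6.07
ee_pos: [0.4962, 0.0753, 0.0366]
tcp_rot: [3.139, 0.001, 2.848]
wrist_force: [-1.3, 2.9, 6.4]
grip_width: 0.0145
gripper_force: 30.1
time: 7.07
ee_pos: [0.4981, 0.0738, 0.265]
tcp_rot: [3.137, 0.007, 2.846]
wrist_force: [1.0, -0.2, 0.2]
grip_width: 0.0424
gripper_force: 0.0
time: 7.82
ee_pos: [0.6459, 0.0664, 0.2587]
tcp_rot: [-3.14, -0.002, 2.846]
wrist_force: [-0.5, 0.0, -0.5]
grip_width: 0.0426
gripper_force: 0.0
[325.62610851 272.25750414] [271.52121594 219.97471189] [284.18194797  54.50102221]
t 7.8667 j [-0.38  0.41  0.3   1.58 -0.13  1.17  1.22] p [0.6455 0.0666 0.2591] yaw 2.8464 dx -0.000629266249799248 dy 0.0018772338780702036
```

View pics/w2.png

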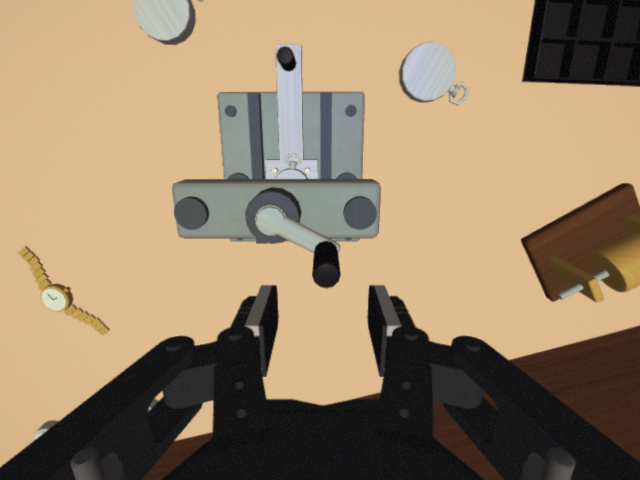

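```bash
python3 -m jog '[{"dx":0,"dy":0.002,"dz":0.01,"yaw":0},{"dx":-0.001,"dy":0.002,"dz":0.03,"yaw":0},{"dx":-0.001,"dy":0.002,"dz":0.05,"yaw":0},{"dx":-0.001,"dy":0.002,"dz":0.062,"yaw":0},{"dx":-0.001,"dy":0.002,"dz":0.067,"yaw":0},{"dx":-0.001,"dy":0.002,"dz":0.067,"yaw":0},{"dx":-0.001,"dy":0.002,"dz":0.067,"yaw":0}]'
python3 -m jog '[{"dx":0,"dy":0,"dz":0,"yaw":0},{"dx":0,"dy":0,"dz":0,"yaw":0},{"dx":0,"dy":0,"dz":0,"yaw":0},{"dx":0,"dy":0,"dz":0,"yaw":0},{"dx":0,"dy":0,"dz":0,"yaw":0},{"dx":0,"dy":0,"dz":0,"yaw":0}]' 1 40
python3 d.py .6466 .0682
```

```text
time: 8.45
ee_pos: [0.6481, 0.0686, 0.1938]
tcp_rot: [3.141, 0.001, 2.847]
wrist_force: [-0.4, -0.1, 0.2]
grip_width: 0.0427
gripper_force: 0.0
time: 8.95
ee_pos: [0.6484, 0.0678, 0.1946]
tcp_rot: [3.141, 0.002, 2.846]
wrist_force: [-1.4, -1.3, 5.4]
grip_width: 0.0151
gripper_force: 39.2
t 8.95 j [-0.37  0.47  0.29  1.65 -0.15  1.05  1.23] p [0.6484 0.0678 0.1946] yaw 2.8463 dx 0.0018527668137343833 dy -0.00015823775540578744
```

```bash
cat > tab.py <<'E'
import sys,numpy as np
# tab th0 step n [r]
a,st,n=float(sys.argv[1]),float(sys.argv[2]),int(sys.argv[3]);r=float(sys.argv[4]) if len(sys.argv)>4 else .042
f=lambda t:r*np.array([-np.sin(t),np.cos(t)])
for i in range(1,n+1): print(round(a+i*st,3),*(f(a+i*st)-f(a)).round(4))
E
cat > f.py <<'E'
from h import *
import json,os
s=manip.observe();C=np.array(json.load(open('C.json')));p=s['ee_pos'];F=s['wrist_force']
ps=-0.2953;px=np.array([np.cos(ps),np.sin(ps)]);py=np.array([-np.sin(ps),np.cos(ps)])
d=p[:2]-C;th=np.arctan2(d@px,d@py)%(2*np.pi)
rt=np.sin(th)*px+np.cos(th)*py;tt=np.cos(th)*px-np.sin(th)*py
print(f"t {s['time']:.2f} th {th:.3f} r {1e3*np.hypot(*d):.1f} Ft {-F[:2]@tt:.2f} Fr {F[:2]@rt:.2f} Fz {F[2]:.1f} z {p[2]:.4f} j7 {s['joint_positions'][6]:.2f} w {s['grip_width']:.4f}")
open('log.txt','a').write(json.dumps([s['time'],*p,*F])+'\n')
E
echo '[0.6186,0.0382]'>C.json; python3 f.py; python3 tab.py .494 .15 12
```

```text
t 8.95 th 0.494 r 42.0 Ft 0.06 Fr -1.92 Fz 5.4 z 0.1946 j7 1.23 w 0.0151
0.644 -0.0053 -0.0034
0.794 -0.01 -0.0075
0.944 -0.0141 -0.0123
1.094 -0.0174 -0.0177
1.244 -0.0199 -0.0235
1.394 -0.0214 -0.0296
1.544 -0.0221 -0.0359
1.694 -0.0218 -0.0421
1.844 -0.0205 -0.0483
1.994 -0.0184 -0.0542
2.144 -0.0154 -0.0598
2.294 -0.0116 -0.0648
```

```bash
python3 -m jog '[{"dx":-0.0053,"dy":-0.0034,"dz":0,"yaw":0},{"dx":-0.01,"dy":-0.0075,"dz":0,"yaw":0},{"dx":-0.0141,"dy":-0.0123,"dz":0,"yaw":0},{"dx":-0.0174,"dy":-0.0177,"dz":0,"yaw":0}]' >/dev/null; python3 f.py
python3 -m jog '[{"dx":-0.0025,"dy":-0.0058,"dz":0,"yaw":0},{"dx":-0.004,"dy":-0.0119,"dz":0,"yaw":0},{"dx":-0.0047,"dy":-0.0182,"dz":0,"yaw":0},{"dx":-0.0044,"dy":-0.0244,"dz":0,"yaw":0}]' >/dev/null; python3 f.py
python3 -m jog '[{"dx":0.0013,"dy":-0.0062,"dz":0,"yaw":0},{"dx":0.0034,"dy":-0.0121,"dz":0,"yaw":0},{"dx":0.0064,"dy":-0.0177,"dz":0,"yaw":0},{"dx":0.0102,"dy":-0.0227,"dz":0,"yaw":0}]' ; python3 f.py; python3 tab.py 2.294 .15 12
```

```text
t 9.28 th 0.979 r 41.9 Ft 7.27 Fr -3.59 Fz 7.5 z 0.1946 j7 1.27 w 0.0146
t 9.62 th 1.552 r 41.8 Ft 7.69 Fr 1.90 Fz 2.3 z 0.1947 j7 1.31 w 0.0148
time: 9.95
ee_pos: [0.6442, 0.0051, 0.1948]
tcp_rot: [3.136, 0.009, 2.848]
wrist_force: [7.6, 2.0, -0.1]
grip_width: 0.015
gripper_force: 39.0
t 9.95 th 2.188 r 41.8 Ft 7.23 Fr 3.05 Fz -0.1 z 0.1948 j7 1.34 w 0.0150
2.444 0.0045 -0.0044
2.594 0.0096 -0.0081
2.744 0.0152 -0.0109
2.894 0.0212 -0.0129
3.044 0.0274 -0.014
3.194 0.0337 -0.0141
3.344 0.0399 -0.0133
3.494 0.046 -0.0116
3.644 0.0517 -0.009
3.794 0.057 -0.0056
3.944 0.0617 -0.0014
4.094 0.0657 0.0034
```

```bash
python3 -m jog '[{"dx":0.0045,"dy":-0.0044,"dz":0,"yaw":0},{"dx":0.0096,"dy":-0.0081,"dz":0,"yaw":0},{"dx":0.0152,"dy":-0.0109,"dz":0,"yaw":0},{"dx":0.0212,"dy":-0.0129,"dz":0,"yaw":0}]' >/dev/null; python3 f.py
python3 -m jog '[{"dx":0.0062,"dy":-0.0011,"dz":0,"yaw":0},{"dx":0.0125,"dy":-0.0012,"dz":0,"yaw":0},{"dx":0.0187,"dy":-0.0004,"dz":0,"yaw":0},{"dx":0.0248,"dy":0.0013,"dz":0,"yaw":0}]' >/dev/null; python3 f.py
python3 -m jog '[{"dx":0.0057,"dy":0.0026,"dz":0,"yaw":0},{"dx":0.011,"dy":0.006,"dz":0,"yaw":0},{"dx":0.0157,"dy":0.0102,"dz":0,"yaw":0},{"dx":0.0197,"dy":0.015,"dz":0,"yaw":0}]' >/dev/null; python3 f.py
python3 - <<'E'
import numpy as np
f=lambda t:.042*np.array([-np.sin(t),np.cos(t)])
a=4.094
while a<8.4: print(round(a,3),*[str((f(a+d)-f(a)).round(4)) for d in (.05,.1,.15)]);a+=.15
E
```

```text
t 10.28 th 2.816 r 41.9 Ft 7.37 Fr 2.21 Fz -0.5 z 0.1948 j7 1.34 w 0.0150
t 10.62 th 3.421 r 42.1 Ft 6.86 Fr 0.92 Fz 0.4 z 0.1947 j7 1.32 w 0.0152
t 10.95 th 4.016 r 42.1 Ft 7.63 Fr 2.57 Fz 4.2 z 0.1946 j7 1.27 w 0.0149
4.094 [0.0012 0.0017] [0.0023 0.0035] [0.0033 0.0054]
4.244 [0.0009 0.0019] [0.0017 0.0038] [0.0024 0.0058]
4.394 [0.0006 0.002 ] [0.0011 0.004 ] [0.0015 0.0061]
4.544 [0.0003 0.0021] [0.0005 0.0042] [0.0006 0.0063]
4.694 [-0.      0.0021] [-0.0001  0.0042] [-0.0004  0.0063]
4.844 [-0.0003  0.0021] [-0.0008  0.0041] [-0.0013  0.0062]
4.994 [-0.0006  0.002 ] [-0.0014  0.004 ] [-0.0022  0.0059]
5.144 [-0.0009  0.0019] [-0.0019  0.0037] [-0.0031  0.0055]
5.294 [-0.0012  0.0017] [-0.0025  0.0034] [-0.0038  0.005 ]
5.444 [-0.0014  0.0015] [-0.003  0.003] [-0.0045  0.0044]
5.594 [-0.0017  0.0013] [-0.0034  0.0025] [-0.0051  0.0036]
5.744 [-0.0018  0.001 ] [-0.0037  0.002 ] [-0.0056  0.0028]
5.894 [-0.002   0.0007] [-0.004   0.0014] [-0.006   0.0019]
6.044 [-0.0021  0.0004] [-0.0041  0.0008] [-0.0062  0.001 ]
6.194 [-0.0021  0.0001] [-0.0042  0.0002] [-0.0063  0.0001]
6.344 [-0.0021 -0.0002] [-0.0042 -0.0005] [-0.0062 -0.0009]
6.494 [-0.002  -0.0005] [-0.0041 -0.0011] [-0.006  -0.0018]
6.644 [-0.0019 -0.0008] [-0.0038 -0.0017] [-0.0057 -0.0027]
6.794 [-0.0018 -0.0011] [-0.0036 -0.0022] [-0.0052 -0.0035]
6.944 [-0.0016 -0.0013] [-0.0032 -0.0027] [-0.0047 -0.0042]
7.094 [-0.0014 -0.0016] [-0.0027 -0.0032] [-0.004  -0.0049]
7.244 [-0.0012 -0.0018] [-0.0022 -0.0036] [-0.0032 -0.0054]
7.394 [-0.0009 -0.0019] [-0.0017 -0.0039] [-0.0024 -0.0058]
7.544 [-0.0006 -0.002 ] [-0.0011 -0.0041] [-0.0015 -0.0061]
7.694 [-0.0003 -0.0021] [-0.0005 -0.0042] [-0.0005 -0.0063]
7.844 [ 0.     -0.0021] [ 0.0002 -0.0042] [ 0.0004 -0.0063]
7.994 [ 0.0003 -0.0021] [ 0.0008 -0.0041] [ 0.0013 -0.0061]
8.144 [ 0.0007 -0.002 ] [ 0.0014 -0.004 ] [ 0.0022 -0.0059]
8.294 [ 0.0009 -0.0019] [ 0.002  -0.0037] [ 0.0031 -0.0055]
```

```bash
python3 -m jog '[{"dx":0.0012,"dy":0.0017,"dz":0,"yaw":0},{"dx":0.0023,"dy":0.0035,"dz":0,"yaw":0},{"dx":0.0033,"dy":0.0054,"dz":0,"yaw":0}]' >/dev/null; python3 f.py
python3 -m jog '[{"dx":0.0009,"dy":0.0019,"dz":0,"yaw":0},{"dx":0.0017,"dy":0.0038,"dz":0,"yaw":0},{"dx":0.0024,"dy":0.0058,"dz":0,"yaw":0}]' >/dev/null; python3 f.py
python3 -m jog '[{"dx":0.0006,"dy":0.002,"dz":0,"yaw":0},{"dx":0.0011,"dy":0.004,"dz":0,"yaw":0},{"dx":0.0015,"dy":0.0061,"dz":0,"yaw":0}]' >/dev/null; python3 f.py
python3 -m jog '[{"dx":0.0003,"dy":0.0021,"dz":0,"yaw":0},{"dx":0.0005,"dy":0.0042,"dz":0,"yaw":0},{"dx":0.0006,"dy":0.0063,"dz":0,"yaw":0}]' >/dev/null; python3 f.py
```

```text
t 11.20 th 4.175 r 42.2 Ft 6.59 Fr 2.79 Fz 5.8 z 0.1946 j7 1.26 w 0.0150
t 11.45 th 4.324 r 42.2 Ft 6.95 Fr 2.28 Fz 7.4 z 0.1946 j7 1.25 w 0.0152
t 11.70 th 4.478 r 42.2 Ft 6.33 Fr 3.31 Fz 7.4 z 0.1946 j7 1.24 w 0.0149
t 11.95 th 4.637 r 42.2 Ft 6.10 Fr 2.68 Fz 7.5 z 0.1946 j7 1.23 w 0.0149
```

```bash
python3 -m jog '[{"dx":0,"dy":0.0021,"dz":0,"yaw":0},{"dx":-0.0001,"dy":0.0042,"dz":0,"yaw":0},{"dx":-0.0004,"dy":0.0063,"dz":0,"yaw":0}]' >/dev/null; python3 f.py
python3 -m jog '[{"dx":-0.0003,"dy":0.0021,"dz":0,"yaw":0},{"dx":-0.0008,"dy":0.0041,"dz":0,"yaw":0},{"dx":-0.0013,"dy":0.0062,"dz":0,"yaw":0}]' >/dev/null; python3 f.py
python3 -m jog '[{"dx":-0.0006,"dy":0.002,"dz":0,"yaw":0},{"dx":-0.0014,"dy":0.004,"dz":0,"yaw":0},{"dx":-0.0022,"dy":0.0059,"dz":0,"yaw":0}]' >/dev/null; python3 f.py
```

```text
t 12.20 th 4.794 r 42.2 Ft 6.82 Fr 3.00 Fz 9.5 z 0.1945 j7 1.22 w 0.0147
t 12.45 th 4.951 r 42.2 Ft 5.96 Fr 2.43 Fz 9.0 z 0.1945 j7 1.21 w 0.0151
t 12.70 th 5.107 r 42.2 Ft 6.23 Fr 1.95 Fz 10.2 z 0.1946 j7 1.20 w 0.0149
```

```bash
python3 -m jog '[{"dx":-0.0009,"dy":0.0019,"dz":0,"yaw":0},{"dx":-0.0019,"dy":0.0037,"dz":0,"yaw":0},{"dx":-0.0031,"dy":0.0055,"dz":0,"yaw":0}]' >/dev/null; python3 f.py
python3 -m jog '[{"dx":-0.0012,"dy":0.0017,"dz":0,"yaw":0},{"dx":-0.0025,"dy":0.0034,"dz":0,"yaw":0},{"dx":-0.0038,"dy":0.005,"dz":0,"yaw":0}]' >/dev/null; python3 f.py
python3 -m jog '[{"dx":-0.0014,"dy":0.0015,"dz":0,"yaw":0},{"dx":-0.003,"dy":0.003,"dz":0,"yaw":0},{"dx":-0.0045,"dy":0.0044,"dz":0,"yaw":0}]' >/dev/null; python3 f.py
python3 -m jog '[{"dx":-0.0017,"dy":0.0013,"dz":0,"yaw":0},{"dx":-0.0034,"dy":0.0025,"dz":0,"yaw":0},{"dx":-0.0051,"dy":0.0036,"dz":0,"yaw":0}]' >/dev/null; python3 f.py
```

```text
t 12.95 th 5.259 r 42.2 Ft 6.21 Fr 1.44 Fz 10.2 z 0.1945 j7 1.20 w 0.0151
t 13.20 th 5.412 r 42.2 Ft 5.58 Fr 0.51 Fz 8.5 z 0.1945 j7 1.20 w 0.0143
t 13.45 th 5.562 r 42.2 Ft 6.18 Fr -0.71 Fz 9.8 z 0.1945 j7 1.19 w 0.0147
t 13.70 th 5.710 r 42.1 Ft 5.24 Fr -0.42 Fz 8.4 z 0.1945 j7 1.19 w 0.0150
```

```bash
python3 -m jog '[{"dx":-0.0018,"dy":0.001,"dz":0,"yaw":0},{"dx":-0.0037,"dy":0.002,"dz":0,"yaw":0},{"dx":-0.0056,"dy":0.0028,"dz":0,"yaw":0}]' >/dev/null; python3 f.py
python3 -m jog '[{"dx":-0.002,"dy":0.0007,"dz":0,"yaw":0},{"dx":-0.004,"dy":0.0014,"dz":0,"yaw":0},{"dx":-0.006,"dy":0.0019,"dz":0,"yaw":0}]' >/dev/null; python3 f.py
python3 -m jog '[{"dx":-0.0021,"dy":0.0004,"dz":0,"yaw":0},{"dx":-0.0041,"dy":0.0008,"dz":0,"yaw":0},{"dx":-0.0062,"dy":0.001,"dz":0,"yaw":0}]' >/dev/null; python3 f.py
python3 -m jog '[{"dx":-0.0021,"dy":0.0001,"dz":0,"yaw":0},{"dx":-0.0042,"dy":0.0002,"dz":0,"yaw":0},{"dx":-0.0063,"dy":0.0001,"dz":0,"yaw":0}]' >/dev/null; python3 f.py
```

```text
t 13.95 th 5.857 r 42.2 Ft 6.35 Fr -0.99 Fz 9.9 z 0.1945 j7 1.20 w 0.0151
t 14.20 th 6.004 r 42.1 Ft 6.52 Fr -1.77 Fz 8.8 z 0.1945 j7 1.20 w 0.0147
t 14.45 th 6.150 r 42.1 Ft 5.65 Fr -2.14 Fz 9.8 z 0.1945 j7 1.20 w 0.0151
t 14.70 th 0.012 r 42.1 Ft 6.66 Fr -3.23 Fz 9.3 z 0.1945 j7 1.21 w 0.0152
```

```bash
python3 -m jog '[{"dx":-0.0021,"dy":-0.0002,"dz":0,"yaw":0},{"dx":-0.0042,"dy":-0.0005,"dz":0,"yaw":0},{"dx":-0.0062,"dy":-0.0009,"dz":0,"yaw":0}]' >/dev/null; python3 f.py
python3 -m jog '[{"dx":-0.002,"dy":-0.0005,"dz":0,"yaw":0},{"dx":-0.0041,"dy":-0.0011,"dz":0,"yaw":0},{"dx":-0.006,"dy":-0.0018,"dz":0,"yaw":0}]' >/dev/null; python3 f.py
python3 -m jog '[{"dx":-0.0019,"dy":-0.0008,"dz":0,"yaw":0},{"dx":-0.0038,"dy":-0.0017,"dz":0,"yaw":0},{"dx":-0.0057,"dy":-0.0027,"dz":0,"yaw":0}]' >/dev/null; python3 f.py
python3 -m jog '[{"dx":-0.0018,"dy":-0.0011,"dz":0,"yaw":0},{"dx":-0.0036,"dy":-0.0022,"dz":0,"yaw":0},{"dx":-0.0052,"dy":-0.0035,"dz":0,"yaw":0}]' >/dev/null; python3 f.py
```

```text
t 14.95 th 0.155 r 42.1 Ft 6.05 Fr -2.27 Fz 10.0 z 0.1945 j7 1.22 w 0.0150
t 15.20 th 0.298 r 42.0 Ft 5.79 Fr -3.14 Fz 9.3 z 0.1945 j7 1.22 w 0.0150
t 15.45 th 0.437 r 42.0 Ft 6.17 Fr -4.51 Fz 9.1 z 0.1945 j7 1.23 w 0.0151
t 15.70 th 0.577 r 42.0 Ft 6.72 Fr -2.60 Fz 9.5 z 0.1945 j7 1.24 w 0.0151
```

```bash
python3 -m jog '[{"dx":-0.0016,"dy":-0.0013,"dz":0,"yaw":0},{"dx":-0.0032,"dy":-0.0027,"dz":0,"yaw":0},{"dx":-0.0047,"dy":-0.0042,"dz":0,"yaw":0}]' >/dev/null; python3 f.py
python3 -m jog '[{"dx":-0.0014,"dy":-0.0016,"dz":0,"yaw":0},{"dx":-0.0027,"dy":-0.0032,"dz":0,"yaw":0},{"dx":-0.004,"dy":-0.0049,"dz":0,"yaw":0}]' >/dev/null; python3 f.py
python3 -m jog '[{"dx":-0.0012,"dy":-0.0018,"dz":0,"yaw":0},{"dx":-0.0022,"dy":-0.0036,"dz":0,"yaw":0},{"dx":-0.0032,"dy":-0.0054,"dz":0,"yaw":0}]' >/dev/null; python3 f.py
python3 -m jog '[{"dx":-0.0009,"dy":-0.0019,"dz":0,"yaw":0},{"dx":-0.0017,"dy":-0.0039,"dz":0,"yaw":0},{"dx":-0.0024,"dy":-0.0058,"dz":0,"yaw":0}]' >/dev/null; python3 f.py
```

```text
t 15.95 th 0.710 r 42.0 Ft 7.45 Fr -3.74 Fz 9.8 z 0.1945 j7 1.25 w 0.0148
t 16.20 th 0.824 r 42.0 Ft 9.08 Fr -3.80 Fz 8.5 z 0.1945 j7 1.26 w 0.0151
t 16.45 th 0.958 r 41.9 Ft 8.95 Fr -2.50 Fz 8.8 z 0.1946 j7 1.27 w 0.0154
t 16.70 th 1.092 r 41.9 Ft 8.30 Fr -1.92 Fz 7.1 z 0.1946 j7 1.28 w 0.0150
```

```bash
python3 -m jog '[{"dx":-0.0006,"dy":-0.002,"dz":0,"yaw":0},{"dx":-0.0011,"dy":-0.0041,"dz":0,"yaw":0},{"dx":-0.0015,"dy":-0.0061,"dz":0,"yaw":0}]' >/dev/null; python3 f.py
python3 -m jog '[{"dx":-0.0003,"dy":-0.0021,"dz":0,"yaw":0},{"dx":-0.0005,"dy":-0.0042,"dz":0,"yaw":0},{"dx":-0.0005,"dy":-0.0063,"dz":0,"yaw":0}]' >/dev/null; python3 f.py
python3 -m jog '[{"dx":0,"dy":-0.0021,"dz":0,"yaw":0},{"dx":0.0002,"dy":-0.0042,"dz":0,"yaw":0},{"dx":0.0004,"dy":-0.0063,"dz":0,"yaw":0}]' >/dev/null; python3 f.py
python3 -m jog '[{"dx":0.0003,"dy":-0.0021,"dz":0,"yaw":0},{"dx":0.0008,"dy":-0.0041,"dz":0,"yaw":0},{"dx":0.0013,"dy":-0.0061,"dz":0,"yaw":0}]' >/dev/null; python3 f.py
```

```text
t 16.95 th 1.230 r 41.8 Ft 10.29 Fr -0.49 Fz 4.7 z 0.1946 j7 1.29 w 0.0151
t 17.20 th 1.375 r 41.8 Ft 9.25 Fr 1.34 Fz 2.8 z 0.1947 j7 1.30 w 0.0150
t 17.45 th 1.524 r 41.8 Ft 10.20 Fr 3.40 Fz 1.4 z 0.1948 j7 1.31 w 0.0151
t 17.70 th 1.680 r 41.7 Ft 10.49 Fr 3.44 Fz -0.3 z 0.1948 j7 1.32 w 0.0152
```

```bash
python3 -m jog '[{"dx":0.0007,"dy":-0.002,"dz":0,"yaw":0},{"dx":0.0014,"dy":-0.004,"dz":0,"yaw":0},{"dx":0.0022,"dy":-0.0059,"dz":0,"yaw":0}]' >/dev/null; python3 f.py
python3 -m jog '[{"dx":0.0009,"dy":-0.0019,"dz":0,"yaw":0},{"dx":0.002,"dy":-0.0037,"dz":0,"yaw":0},{"dx":0.0031,"dy":-0.0055,"dz":0,"yaw":0}]' >/dev/null; python3 f.py
python3 tab.py 8.444 .05 8
```

```text
t 17.95 th 1.841 r 41.7 Ft 9.98 Fr 4.81 Fz -1.0 z 0.1948 j7 1.32 w 0.0146
t 18.20 th 2.003 r 41.7 Ft 11.38 Fr 4.87 Fz -2.7 z 0.1948 j7 1.33 w 0.0151
8.494 0.0012 -0.0017
8.544 0.0025 -0.0034
8.594 0.0039 -0.005
8.644 0.0053 -0.0065
8.694 0.0069 -0.0079
8.744 0.0085 -0.0093
8.794 0.0101 -0.0106
8.844 0.0119 -0.0117
```

```bash
python3 -m jog '[{"dx":0.0012,"dy":-0.0017,"dz":0,"yaw":0},{"dx":0.0025,"dy":-0.0034,"dz":0,"yaw":0},{"dx":0.0039,"dy":-0.005,"dz":0,"yaw":0},{"dx":0.0053,"dy":-0.0065,"dz":0,"yaw":0},{"dx":0.0069,"dy":-0.0079,"dz":0,"yaw":0},{"dx":0.0069,"dy":-0.0079,"dz":0,"yaw":0},{"dx":0.0069,"dy":-0.0079,"dz":0,"yaw":0}]' >/dev/null; python3 f.py
python3 - <<'E'
# circle refit from the log, then touch estimate
import json,numpy as np
from scipy.optimize import least_squares
L=np.array([json.loads(l) for l in open('log.txt')])
P=L[:,1:3];F=L[:,4:6]
q=least_squares(lambda q:np.hypot(*(P-q[:2]).T)-q[2],[.6186,.0382,.042]).x;print(q)
ps=-.2953;px=np.array([np.cos(ps),np.sin(ps)]);py=np.array([-np.sin(ps),np.cos(ps)])
d=P-q[:2];th=np.unwrap(np.arctan2(d@px,d@py))
tt=np.outer(np.cos(th),px)-np.outer(np.sin(th),py);Ft=-(F*tt).sum(1)
m=(L[:,0]>11.1)&(L[:,0]<18.3);x=th[m];y=Ft[m]
def f(p): 
    b,t0,J=p;return b+np.clip((x-t0)/.03,0,1)*J+np.clip(x-t0,0,None)*1.6-y
best=min((least_squares(lambda p:f([p[0],t,p[1]]),[6.2,2.5]).cost,t) for t in np.arange(6.6,7.3,.02))
for t in np.arange(6.8,7.2,.04): print(round(t-2*np.pi,2),least_squares(lambda p:f([p[0],t,p[1]]),[6.2,2.5]).cost)
print(best,best[1]-2*np.pi,'now',th[-1]-2*np.pi)
E
```

```text
t 18.78 th 2.290 r 41.8 Ft 9.48 Fr 3.31 Fz -1.5 z 0.1948 j7 1.34 w 0.0147
[0.61841808 0.03833667 0.04201094]
0.52 4.903654437666177
0.56 4.505691217498843
0.6 3.82204968917397
0.64 3.8220496891739693
0.68 3.82204968917397
0.72 3.8378266082932417
0.76 3.8378266082932404
0.8 3.8378266082932417
0.84 7.527208799536619
0.88 7.527208799536619
0.92 7.527208799536619
(np.float64(3.1723925124791816), np.float64(6.9799999999999915)) 0.6968146928204053 now 2.2875547807154533
```

```bash
python3 -m jog '[{"dx":-0.0015,"dy":0.0015,"dz":0,"yaw":0},{"dx":-0.003,"dy":0.003,"dz":0,"yaw":0},{"dx":-0.003,"dy":0.003,"dz":0,"yaw":0}]' >/dev/null; python3 f.py
python3 -m jog '[{"dx":0,"dy":0,"dz":0,"yaw":0},{"dx":0,"dy":0,"dz":0,"yaw":0},{"dx":0,"dy":0,"dz":0,"yaw":0},{"dx":0,"dy":0,"dz":0,"yaw":0},{"dx":0,"dy":0,"dz":-0.015,"yaw":0},{"dx":0,"dy":0,"dz":-0.04,"yaw":0},{"dx":0,"dy":0,"dz":-0.07,"yaw":0},{"dx":0,"dy":0,"dz":-0.1,"yaw":0},{"dx":0,"dy":0,"dz":-0.12,"yaw":0},{"dx":0,"dy":0,"dz":-0.12,"yaw":0},{"dx":0,"dy":0,"dz":-0.12,"yaw":0}]' 0.5
python3 - <<'E'
from h import *
a=[]
for n in ['side','wrist']:
    c=read_camera(n);i=c['img'][:,:,::-1]
    if n=='side': i=cv2.resize(i[165:335,240:410],(400,400),interpolation=cv2.INTER_CUBIC)
    else: 
        i=cv2.resize(i[0:400,120:520],(400,400))
        for th in (2.1,2.29,2.48):
            ps=-.2953;px=np.array([np.cos(ps),np.sin(ps)]);py=np.array([-np.sin(ps),np.cos(ps)])
            X=np.array([.6168,.0387])+.042*(np.sin(th)*px+np.cos(th)*py)
            print(th,proj([*X,.225],c)-[120,0])
    a.append(i)
cv2.imwrite('pics/end.png',np.hstack(a))
E
```

```text
t 19.03 th 2.285 r 41.9 Ft 1.02 Fr 1.42 Fz 5.6 z 0.1946 j7 1.33 w 0.0147
time: 19.95
ee_pos: [0.6398, 0.0026, 0.3142]
tcp_rot: [3.141, 0.002, 2.847]
wrist_force: [-0.4, -1.8, -1.0]
grip_width: 0.0427
gripper_force: 0.0
2.1 [211.44623042 248.41339493]
2.29 [202.63218335 242.36610018]
2.48 [195.08208784 234.74824253]
```

View pics/end.png

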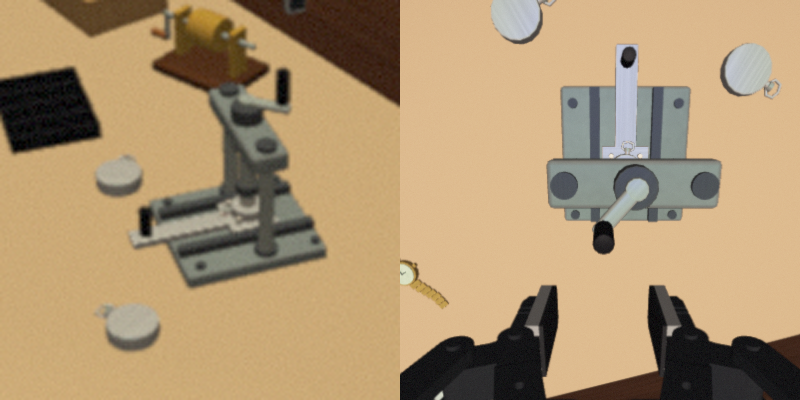

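The left half (side view) shows the shuttle fully in and the die down on the watch. In the right half (wrist view) the crank knob top is at ≈(203,241), which matches the 2.29 rad prediction of (202.6,242.4). The gripper is clear and the other things are untouched, so I'm handing in.

```bash
python3 -c "
from rig import order
print(order.hand_in())"
```

```text
the job is handed in; nothing more can be done
None
```

The job is handed in: the shuttle is home against its stop, the crank went about 0.25 turn past the felt touch, and the watch was left clamped with the gripper clear; no verdict came back.

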